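# Reload the microscope stage with copper coupons and a bearing

## Robot

A 7-joint arm with a two-finger parallel gripper is mounted at the origin on the work surface. World frame = base frame: x ahead of the robot, y to its left, z up, the work surface at z = 0. Lengths are in m, angles in rad, forces in N, time in s.
With the tool pointing down it reaches from about 0.425 to 0.95 m from the base axis. Payload 4.7 kg.
Tool frame: the origin (TCP) lies on the centre line of the jaws, within the pads' length; the fingertips stand robot.nose_length ahead of it and the grasp point (between the pads) lies 8 mm behind it (robot.nose_length is the distance from the TCP to the fingertips, in m); z points along the fingers, x is the direction in which the jaws open and shut, and the axes are right-handed (so a half turn about z gives the same grasp; the last joint's range is limited). The gripper opens to 85 mm and grips with 20 to 120 N. Pads are 22 mm wide; open, the fingers measure 114 mm over their backs; the gripper's body (76 mm by 85 mm) begins 54 mm behind the grasp point. The pads swing forward as they close: fully open they stand 13 mm farther back than shut.
Start: joints at [1.089, 0.469, -0.049, 1.532, 0.024, 1.141, -0.082], TCP at [0.295, -0.607, 0.242] pointing down, gripper open.
Joint ranges: [-2.59, 2.59], [-0.33, 1.99], [-1.39, 1.29], [0.1, 2.45], [-1.04, 4.18], [0.21, 1.99], [-2.66, 2.66]. Speed limits (rad/s): [2.57, 2.57, 3.14, 3.14, 3.14, 3.14, 3.14].

## Interface

Orientations are given as [roll, pitch, yaw] about the fixed x, y, z axes, in that order (R = Rz(yaw) Ry(pitch) Rx(roll)).
In Python, from plant import robot gives the robot as it stands. Calls block until the motion is done:
- robot.goto(position, orientation): joint-space move of the TCP to a pose.
- robot.move_straight(position, vel=0.15, attitude=None, contact_N=None): straight line of the TCP; attitude=None keeps the orientation; vel is the mean speed in m/s. With contact_N (N) it stops when the force on the tool has changed by that much, and returns True; else False.
- robot.move_joints(angles): joint-space move.
- robot.grip(opening, strength=None): opening from 0.0 (shut) to 1.0 (fully open); strength is the grip in N (None keeps the last); returns when the fingers have stopped.
- robot.sleep(seconds).
- robot.inverse_kinematics(position, orientation): joint angles nearest the present ones, or None.
- robot.sense(): the state.
- robot.grab_frame(name): name is "scene" or "top" or "wrist"; returns a dict with "image" (420x560x3 uint8, red, green, blue), "range_z" (420x560 float32, m along the optical axis (not along the pixel's ray), 0 where there is no reading), "fx", "fy", "cx", "cy" (pixels), "R" (3x3) and "t" (3): a world point X has camera coordinates R X + t. Camera axes: x right, y down, z forward; pixel columns grow to the right and rows downward; lengths in m; the calibration is good to about 2 mm. The wrist camera is an equidistant fisheye: a pixel r from the principal point sees the ray r / f radians off the axis. A picture is of the moment at which its call begins.
A pose or a line that the arm cannot do raises robot.IKError and nothing moves.
- robot.close_job(): hands the job in, once; it reports no verdict.
The state is a dict: "t": time; "joint_pos": joint angles; "joint_velocities": joint speeds; "effort": joint torques, N m; "tcp_pos": TCP position; "tcp_rot": TCP orientation; "wrist_force": force on the tool from outside, world axes, zero at the start; "torque": the same for the moment, N m; "opening": opening from 0.0 (shut) to 1.0 (fully open).
Only numpy, scipy, OpenCV 4.12 (cv2) and the standard library are available. Lean on these libraries where they do the work, as an engineer would, in place of code of your own. Each camera call takes 0.05 s, during which the arm holds its last target.

## Task

Pull the microscope's stage tray fully out by its orange handle, put the steel T-coupon that stands in it back in a free spot of the blue crate, on its base on the crate floor, and set every copper T-coupon from that crate and the steel ball bearing from the yellow basket in the tray, coupons standing on their bases and the bearing flat, all on the tray floor. Only then slide the tray fully home under the objective, and last of all throw the lamp switch fully to on. Leave the other things in the crate and the basket.

Things in the scene. Friction and masses are not known exactly. Their poses are not given: they have to be found in the camera images.
- cu1: Copper-red T-shaped weld coupon: base plate 60 x 46 x 12 mm with an upright web along its middle, 8 mm thick, 60 mm long, top 55 mm above the underside. Origin: centre of the underside; z up through the web, x along the 60 mm, y across the web. 160-260 g. Two to four of these are present (absent: None), at first on their bases in the blue crate, at any yaw.
- cu2: Copper-red T-shaped weld coupon: base plate 60 x 46 x 12 mm with an upright web along its middle, 8 mm thick, 60 mm long, top 55 mm above the underside. Origin: centre of the underside; z up through the web, x along the 60 mm, y across the web. 160-260 g. Two to four of these are present (absent: None), at first on their bases in the blue crate, at any yaw.
- cu3: Copper-red T-shaped weld coupon: base plate 60 x 46 x 12 mm with an upright web along its middle, 8 mm thick, 60 mm long, top 55 mm above the underside. Origin: centre of the underside; z up through the web, x along the 60 mm, y across the web. 160-260 g. Two to four of these are present (absent: None), at first on their bases in the blue crate, at any yaw.
- cu4: Copper-red T-shaped weld coupon: base plate 60 x 46 x 12 mm with an upright web along its middle, 8 mm thick, 60 mm long, top 55 mm above the underside. Origin: centre of the underside; z up through the web, x along the 60 mm, y across the web. 160-260 g. Two to four of these are present (absent: None), at first on their bases in the blue crate, at any yaw.
- steel1: Grey steel T-shaped weld coupon: base plate 60 x 46 x 12 mm with an upright web along its middle, 8 mm thick, 60 mm long, top 55 mm above the underside. Origin: centre of the underside; z up through the web, x along the 60 mm, y across the web. 160-260 g. Not wanted: stays in the crate.
- steel2: Grey steel T-shaped weld coupon: base plate 60 x 46 x 12 mm with an upright web along its middle, 8 mm thick, 60 mm long, top 55 mm above the underside. Origin: centre of the underside; z up through the web, x along the 60 mm, y across the web. 160-260 g. Not wanted: stays in the crate.
- used: Grey steel T-shaped weld coupon: base plate 60 x 46 x 12 mm with an upright web along its middle, 8 mm thick, 60 mm long, top 55 mm above the underside. Origin: centre of the underside; z up through the web, x along the 60 mm, y across the web. 160-260 g. The one already examined: starts standing in the stage tray, goes back into the crate.
- bolt: Dark steel bolt, lying, about 65 mm long and 25 mm across head and brass nut, x along it, origin at the middle of its underside. Stays in the crate.
- puck: Black plastic specimen puck, 40 mm across, 25 mm high, origin at the centre of its underside. Stays in the crate.
- crate: Blue open plastic crate, fixed, 255 x 255 mm outside, walls 35 mm high and 5 mm thick, floor 5 mm thick. Origin at the centre of its underside on the table, x and y along its sides, z up.
- basket: Yellow open plastic basket, fixed, 210 (x) x 190 (y) mm outside, walls 40 mm high and 5 mm thick, floor 5 mm thick. Origin at the centre of its underside on the table.
- bearing: Steel ball bearing lying flat, 52 mm outer diameter, 22 mm bore, 20 mm high, a ring of brass balls showing on top; origin at the centre of its underside, z along its axis. 140 to 240 g. Starts in the yellow basket.
- bush: White plastic bush, 40 mm outer diameter, 24 mm high, origin at the centre of its underside. Stays in the yellow basket.
- stage (a joint): How far the microscope's black stage tray is pulled out of the microscope: 0 m fully home under the objective, 0.17 m fully out; slides with about 2 N of friction along the y axis of tray (growing = towards +y of that frame) and stays where it is left. Starts between 0 and 0.05.
- tray (a point): Centre of the stage tray floor's upper face, 45 mm above the table; moves with the tray. Inside the tray is 230 mm along x, 180 mm along y (the way it pulls out); rim 15 mm above the floor, 5 mm thick. With the tray home the objective hangs 115 mm over the floor and the head, 200 mm or more over it, overhangs the tray.
- handle (a point): Grip point of the orange upright fin on the tray's outer (+y) edge, 115 mm along y from the tray's centre, 82 mm above the table. The fin is 12 mm thick along the tray's x and 26 mm along its y; its top is 10 mm above this point, its foot 28 mm below. Pinch it from above across x.
- scope: White inspection microscope with a blue camera on top, fixed on the table. Origin on the table, under the middle of the tray when that is home; its y axis is the direction in which the tray pulls out; the column stands 170 mm behind the origin (-y).
- lamp (a joint): Lamp switch: a toggle lever on a white block; 0 rad (leaning one way) is off, 1.0 rad (leaning the other way) is fully on. Stays where it is left, light to move. Starts between 0 and 0.15.
- lamp_tip (a point): Centre of the red ball, 26 mm across, on the end of the lamp lever, 80 mm from its pivot.
- lamp_base: The lamp switch's white block, 70 (x) x 50 (y) x 25 mm, fixed; origin at the centre of its underside. The lever pivots 22 mm above the table over this origin, about the block's y axis; it leans to the block's -x when off and is pushed towards the block's +x to switch on.
Things that resemble listed ones, but are neither listed nor needed, are in the scene too. What is shaped like the cu2 but turquoise is not meant.

How it is judged:
By the outcome, as a careful person would: the job done as asked, in the order asked, and still so for the second after the job is handed in, with the robot touching nothing.
Of cu1, cu2, cu3, cu4 only 2 to 4 are there at a start; the rules pass over those that are not, and their reading is None.
At some moment in a run one of cu1, cu2, cu3, cu4, bearing may be knocked a few centimetres aside while the robot is not near it.
Once in a run the grip may slacken for a moment while it holds something.
It also fails if it takes over 210 s, if anything falls off the work surface, if the arm or the gripper's body presses on something with over 40 N, if the wrist force passes 120 N, or if a joint passes its speed limit or range.

## Working session

There is one attempt and no reset: what is moved stays moved. The work goes in short steps, each a Python script; the robot and the scene stay as the last script left them, time stands still between calls to the robot, and variables do not carry over. Pictures are saved under pics/ and viewed, and the job is handed in when it is done.

```bash
ls; mkdir -p pics; python3 - <<'E'
from plant import robot
import cv2
s=robot.sense();print(s, robot.nose_length)
for n in("scene","top","wrist"):
    f=robot.grab_frame(n);cv2.imwrite(f"pics/{n}0.png",f["image"][:,:,::-1]);print(n,f["fx"],f["cx"],f["cy"],f["R"],f["t"])
E
```

```text
pics
{'t': 0.0, 'joint_pos': array([ 1.08910316,  0.46948041, -0.04862619,  1.53369103,  0.02410329,
        1.1410067 , -0.08229046]), 'joint_velocities': array([-2.49020842e-04,  2.06091602e-03,  3.79357230e-04,  1.76487858e-03,
       -1.71420356e-05,  4.59962552e-04,  2.59701621e-03]), 'effort': array([ 4.13942307e-04, -5.10311079e+01, -4.64411324e-02, -2.37712437e+01,
        1.07679647e-02,  7.47176557e-03, -1.53181766e-06]), 'tcp_pos': array([ 0.29507722, -0.60645841,  0.24123646]), 'tcp_rot': array([ 3.14153017e+00,  1.99863016e-03, -1.11793286e+00]), 'wrist_force': array([ 0.24882812, -0.27785999,  0.38534992]), 'torque': array([0.03447223, 0.00979328, 0.02971192]), 'opening': 0.9998668813137559} 0.011
scene 469.6303899730314 284.5408037785179 216.8922405830349 [[-0.72410741  0.68942077 -0.01916916]
 [ 0.45185914  0.45322883 -0.76837943]
 [-0.52104872 -0.565051   -0.63970743]] [ 0.47464245 -0.17672177  1.58369952]
top 457.7223864927316 275.6404921593975 207.49165279814977 [[-1.64551083e-02 -9.99861484e-01 -2.49842125e-03]
 [-9.83593514e-01  1.66362342e-02 -1.79630270e-01]
 [ 1.79646953e-01 -4.98404613e-04 -9.83731022e-01]] [-0.02419543  0.60085158  1.09477958]
wrist 325.19226210127806 278.5877129657912 204.4088454103014 [[ 0.43662632 -0.89964092 -0.0019173 ]
 [-0.86775196 -0.42171002  0.26299657]
 [-0.23741102 -0.11316748 -0.96479486]] [-0.6749484  -0.0325937   0.37817014]
```

View pics/top0.png

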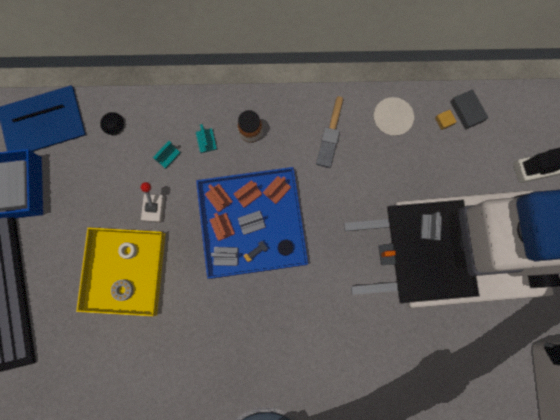

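View pics/scene0.png

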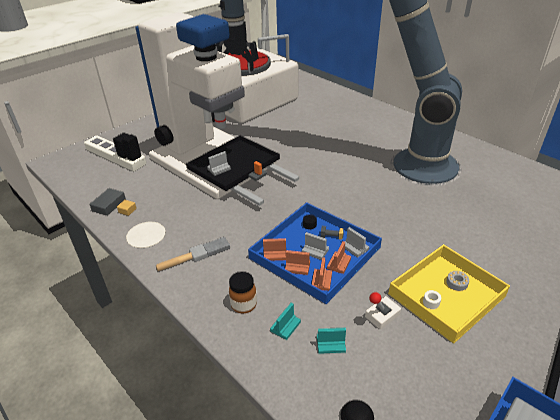

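View pics/wrist0.png

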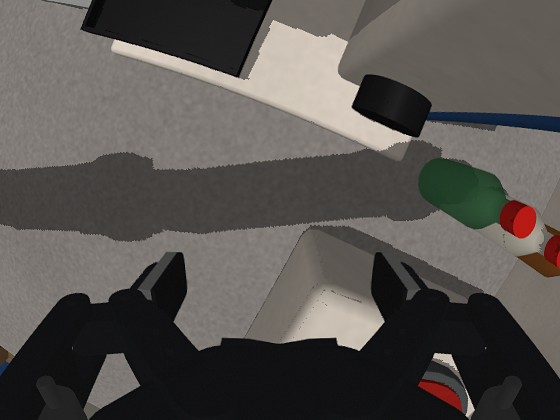

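The top view shows the crate at around (250,222), with four copper coupons, two steel ones, the bolt and the puck. The basket is at (122,272), the lamp ball at (146,187) and the handle at (389,254). The used coupon is at (431,226).

```bash
cat > h.py <<'E'
from plant import robot
import cv2, numpy as np
def cloud(f):
    z=f["range_z"].astype(float);v,u=np.mgrid[0:420,0:560]
    P=np.dstack([(u-f["cx"])/f["fx"]*z,(v-f["cy"])/f["fy"]*z,z])
    W=(P-f["t"])@f["R"]; W[z<=0]=np.nan; return W
def proj(f,X):
    c=f["R"]@np.array(X)+f["t"]; return f["fx"]*c[0]/c[2]+f["cx"],f["fy"]*c[1]/c[2]+f["cy"]
def pix2plane(f,u,v,z):
    d=f["R"].T@np.array([(u-f["cx"])/f["fx"],(v-f["cy"])/f["fy"],1]);c=-f["R"].T@f["t"]
    return c+d*(z-c[2])/d[2]
def hsv(f): return cv2.cvtColor(f["image"],cv2.COLOR_RGB2HSV)
def blobs(mask,minA=8):
    n,l,st,c=cv2.connectedComponentsWithStats(mask.astype(np.uint8),connectivity=8)
    return [(l==i) for i in range(1,n) if st[i,4]>=minA]
def save(f,name,box=None,s=1):
    im=f["image"][:,:,::-1]
    if box: u0,v0,u1,v1=box; im=im[v0:v1,u0:u1]
    cv2.imwrite("pics/"+name,cv2.resize(im,None,fx=s,fy=s,interpolation=cv2.INTER_NEAREST))
def rect(xy):
    (cx,cy),(w,h),a=cv2.minAreaRect(xy.astype(np.float32)*1000)
    if w<h: w,h,a=h,w,a+90
    return np.array([cx,cy])/1000,w,h,(a+90)%180-90
# tall webs: points within zr; returns centre, size, yaw deg of long axis, mean hsv
def webs(f,W,z0,z1,box=None):
    m=(W[...,2]>z0)&(W[...,2]<z1)
    if box: x0,x1,y0,y1=box; m&=(W[...,0]>x0)&(W[...,0]<x1)&(W[...,1]>y0)&(W[...,1]<y1)
    H=hsv(f);out=[]
    for b in blobs(m):
        p=W[b]; c,w,h,a=rect(p[:,:2]); v,u=np.nonzero(b)
        out.append((c,w,h,a,np.median(H[b],axis=0),b.sum(),np.median(p[:,2]),(u.mean(),v.mean())))
    return out
E
python3 - <<'E'
from h import *
np.set_printoptions(precision=3,suppress=True)
f=robot.grab_frame("top");W=cloud(f);H=hsv(f)
save(f,"crate0.png",(190,160,315,285),5);save(f,"tray0.png",(340,170,560,310),3)
for u,v in [(35,60),(250,222),(122,272),(127,252),(121,290),(146,187),(152,210),(389,254),(431,217),(410,280),(286,246),(340,145)]: print(u,v,W[v,u],H[v,u])
for n,m in dict(blue=(H[...,0]>105)&(H[...,0]<125)&(H[...,1]>150),yel=(H[...,0]>22)&(H[...,0]<35)&(H[...,1]>150),orange=(H[...,0]<25)&(H[...,1]>180)&(H[...,2]>100),).items():
    for b in blobs(m,15):
        p=W[b];p=p[np.isfinite(p[:,0])];
        if len(p)<10: continue
        print(n,b.sum(),rect(p[:,:2]),np.percentile(p[:,2],[2,50,98]),np.argwhere(b).mean(0)[::-1])
print("webs")
for w in webs(f,W,.047,.075): print(*w)
E
```

```text
35 60 [ 1.416  1.018 -0.685] [113  20  51]
250 222 [0.566 0.031 0.046] [137  25  70]
122 272 [0.448 0.361 0.005] [ 25 255 187]
127 252 [0.499 0.349 0.009] [ 25 255 135]
121 290 [0.403 0.363 0.001] [ 25 255 160]
146 187 [0.647 0.279 0.103] [179 208 142]
152 210 [0.604 0.284 0.028] [75  8 62]
389 254 [ 0.476 -0.302  0.092] [ 13 232 167]
431 217 [ 0.568 -0.419  0.062] [105   6  88]
410 280 [ 0.415 -0.362  0.044] [100  25  31]
286 246 [ 0.506 -0.059  0.028] [124  46  39]
340 145 [ 0.778 -0.21   0.002] [  9  17 108]
blue 5100 (array([0.774, 0.586]), 344.4809875488281, 226.60682678222656, 9.031652450561523) [0.006 0.012 0.069] [ 37.515 137.548]
blue 6291 (array([0.57 , 0.028]), 255.79388427734375, 254.331787109375, -83.1033673286438) [-0.001  0.004  0.035] [255.849 224.689]
blue 2163 (array([ 0.491, -0.453]), 109.51143646240234, 48.212684631347656, -6.398658752441406) [0.445 0.477 0.48 ] [543.075 224.163]
yel 6118 (array([0.453, 0.357]), 214.4004669189453, 192.99856567382812, -4.2482452392578125) [-0.     0.005  0.041] [120.512 271.375]
yel 31 (array([0.504, 0.352]), 15.929597854614258, 13
[... 3467 characters left out ...]
86), np.float64(219.80645161290323))
[ 0.546 -0.421] 61.846736907958984 52.0567626953125 -8.8504638671875 [120.   5. 102.] 334 0.05623002434554811 (np.float64(428.5179640718563), np.float64(226.9011976047904))
[0.484 0.097] 59.7841911315918 7.888652324676514 88.54411315917969 [120.   7. 114.] 91 0.05875121605441081 (np.float64(222.3186813186813), np.float64(254.6043956043956))
[ 0.425 -0.61 ] 9.218841552734375 3.347851514816284 36.41781234741211 [14. 23. 93.] 20 0.06031890757698057 (np.float64(513.9), np.float64(274.05))
[ 0.174 -0.66 ] 164.5392608642578 7.450971603393555 -0.15457916259765625 [13. 25. 91.] 468 0.06062803543808949 (np.float64(547.3803418803419), np.float64(383.9209401709402))
```

```bash
sleep 1; ls pics
```

```text
crate0.png
scene0.png
top0.png
tray0.png
wrist0.png
```

View pics/crate0.png

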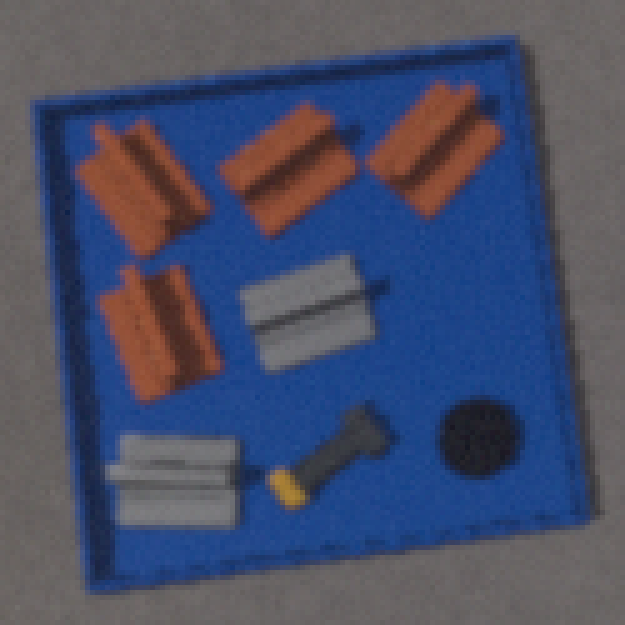

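View pics/tray0.png

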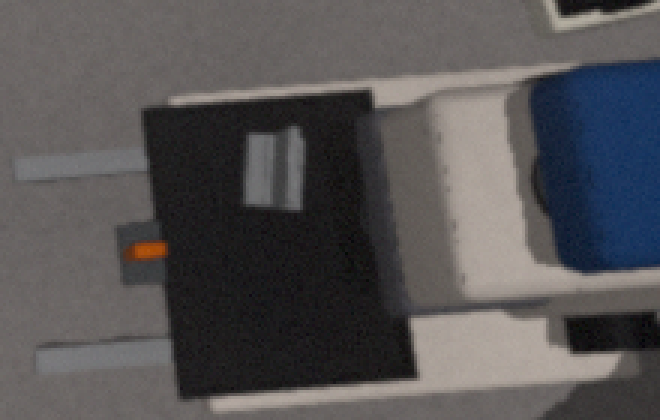

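Four copper coupons are clear in the crop, with free room right of the centre steel coupon. Next I measure the tray axis and the obstacles between the start pose and the handle.

```bash
python3 - <<'E'
from h import *
np.set_printoptions(precision=3,suppress=True)
f=robot.grab_frame("top");W=cloud(f);H=hsv(f)
# tray outer (+y) edge: for each row between 215 and 298, first black-ish px at rim height
m=(W[...,2]>.052)&(W[...,2]<.066)&(H[...,2]<60)
pts=[]
for v in range(210,300):
    u=np.nonzero(m[v,384:420])[0]
    if len(u): pts.append((384+u[0],v))
P=np.array([pix2plane(f,u,v,.06)[:2] for u,v in pts])
vx,vy,x0,y0=cv2.fitLine(P.astype(np.float32),cv2.DIST_HUBER,0,.001,.001).ravel()
print("edge dir deg",np.degrees(np.arctan2(vy,vx)),x0,y0,len(P))
# rails
g=(W[...,2]>.005)&(W[...,2]<.06)&(W[...,1]>-.36)&(W[...,1]<-.16)&(W[...,0]>.35)&(W[...,0]<.65)
for b in blobs(g,30): p=W[b];print("low",b.sum(),rect(p[:,:2]),np.median(p[:,2]))
hm=(H[...,0]<25)&(H[...,1]>150)&(W[...,2]>.084)&(W[...,2]<.1)&(W[...,1]<-.25)&(W[...,1]>-.35)
p=W[hm];print("fin",rect(p[:,:2]),hm.sum(),p[:,:2].mean(0),np.median(p[:,2]))
hd=(W[...,2]>.2)&(W[...,0]>.1)&(W[...,1]<-.2)
p=W[hd];print("high x",p[:,0].min(),p[:,0].max(),"y",p[:,1].min(),p[:,1].max())
for z in(.1,.2,.3):
  q=W[(W[...,2]>z)&(W[...,2]<z+.1)&(W[...,1]<-.2)&(W[...,0]>.05)]; print(z,np.percentile(q,[1,99],axis=0))
c=W[(H[...,0]>105)&(H[...,0]<125)&(H[...,1]>150)&(W[...,2]>.03)&(W[...,2]<.045)&(W[...,1]<.2)]
print("crate rim",rect(c[:,:2]))
c=W[(H[...,0]>22)&(H[...,0]<35)&(H[...,1]>150)&(W[...,2]>.035)&(W[...,2]<.05)]
print("basket rim",rect(c[:,:2]))
for b in blobs((W[...,2]>.012)&(W[...,2]<.034)&(W[...,0]>.36)&(W[...,0]<.53)&(W[...,1]>.27)&(W[...,1]<.44)&(H[...,1]<120),15):
  p=W[b];print("basketobj",rect(p[:,:2]),b.sum(),np.median(p[:,2]),np.argwhere(b).mean(0)[::-1])
for b in blobs((W[...,2]>.018)&(W[...,2]<.032)&(W[...,0]>.55)&(W[...,0]<.7)&(W[...,1]>.22)&(W[...,1]<.34),15):
  p=W[b];print("lampblk",rect(p[:,:2]),b.sum(),np.median(p[:,2]),np.argwhere(b).mean(0)[::-1])
E
```

```text
edge dir deg 3.9232652 0.47700697 -0.32340795 90
low 2384 (array([ 0.49 , -0.283]), 255.22979736328125, 153.02890014648438, 0.005231824237853289) 0.043099703959850924
fin (array([ 0.479, -0.303]), 23.782751083374023, 9.849454879760742, 89.0383529663086) 52 [ 0.479 -0.303] 0.09052075498889108
high x 0.25182905446791504 0.5576259802485299 y -0.6173954147864674 -0.4072735429001291
0.1 [[ 0.168 -0.73   0.1  ]
 [ 0.725 -0.418  0.196]]
0.2 [[ 0.258 -0.612  0.206]
 [ 0.555 -0.408  0.3  ]]
0.3 [[ 0.27  -0.542  0.302]
 [ 0.551 -0.409  0.378]]
crate rim (array([0.57 , 0.029]), 253.4237823486328, 253.06915283203125, 7.03364372253418)
basket rim (array([0.45 , 0.357]), 209.45721435546875, 191.19630432128906, -4.377838134765625)
basketobj (array([0.502, 0.345]), 38.133949279785156, 37.46601867675781, 10.39277458190918) 166 0.026986150202932893 [126.807 250.398]
basketobj (array([0.403, 0.356]), 50.088279724121094, 50.02000427246094, 13.275352478027344) 291 0.023689998424448227 [121.55  289.667]
lampblk (array([0.612, 0.287]), 70.27019500732422, 51.56853485107422, -4.208152770996094) 426 0.024136163170358937 [151.862 208.43 ]
```

```bash
cat >> h.py <<'E'
PI=np.pi
YAW=np.radians(3.9); TX=np.array([np.cos(YAW),np.sin(YAW)]); TY=np.array([-np.sin(YAW),np.cos(YAW)])
def st(tag=""):
    s=robot.sense();print(tag,"t=%.1f"%s["t"],"tcp",np.round(s["tcp_pos"],4),"F",np.round(s["wrist_force"],1),"op %.3f"%s["opening"]);return s
E
python3 - <<'E'
from h import *
robot.move_straight([.24,-.42,.25],vel=.3)
robot.grip(.5,60)
robot.goto([.42,-.29,.22],[PI,0,YAW])
robot.goto([.479,-.303,.15],[PI,0,YAW])
robot.move_straight([.479,-.303,.075],vel=.15,contact_N=15)
st("down")
robot.grip(0,80);s=st("grip")
p=s["tcp_pos"]
e=p.copy();e[:2]+=TY*.18
print(robot.move_straight(e,vel=.09,contact_N=25))
s2=st("pulled");print((s2["tcp_pos"]-p)[:2]@TY)
f=robot.grab_frame("top");save(f,"pull.png")
E
```

```text
down t=3.5 tcp [ 0.4795 -0.3036  0.0763] F [-0.1  1.1 -0.5] op 0.501
grip t=3.9 tcp [ 0.4798 -0.3034  0.0764] F [-0.3  1.3  5.9] op 0.124
True
pulled t=5.5 tcp [ 0.4689 -0.1473  0.0764] F [ 0.9 -1.5  2.3] op 0.127
0.15656015424489567
```

View pics/pull.png

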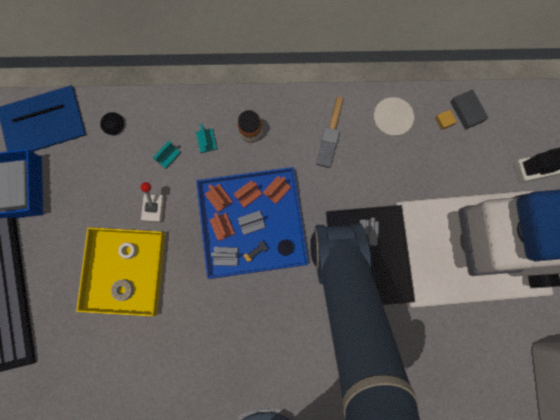

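Tray pulled 157 mm to its stop. Now I release the handle and measure the used coupon.

```bash
cat >> h.py <<'E'
def best(p,yaw):
    q0=robot.sense()["joint_pos"];c=[]
    for k in(-1,0,1):
        y=yaw+k*PI
        if abs(y)>2*PI: continue
        q=robot.inverse_kinematics(p,[PI,0,y])
        if q is not None: c.append((abs(q[6])+.3*np.abs(np.array(q)-q0).max(),y))
    return min(c)[1]
HI=.21
def travel(xy,yaw,z=HI):
    s=robot.sense()["tcp_pos"]
    if s[2]<z-.01: robot.move_straight([s[0],s[1],z],vel=.3)
    y=best([xy[0],xy[1],z],yaw); robot.goto([xy[0],xy[1],z],[PI,0,y]); return y
def pick(xy,yaw,ztcp,pre=.35,N=70,clear=.06):
    robot.grip(pre); travel(xy,yaw)
    robot.move_straight([xy[0],xy[1],ztcp+clear],vel=.3)
    c=robot.move_straight([xy[0],xy[1],ztcp],vel=.12,contact_N=12)
    st("at grasp contact=%s"%c); robot.grip(0,N); st("gripped")
    robot.move_straight([xy[0],xy[1],HI],vel=.2); return st("lifted")
def place(xy,yaw,ztcp,rel=.35):
    travel(xy,yaw); s=st("above")
    robot.move_straight([xy[0],xy[1],ztcp+.03],vel=.3)
    c=robot.move_straight([xy[0],xy[1],ztcp-.006],vel=.05,contact_N=5)
    st("placed contact=%s"%c); robot.grip(rel)
    s=robot.sense()["tcp_pos"]; robot.move_straight([s[0],s[1],HI],vel=.25); st("up")
E
python3 - <<'E'
from h import *
np.set_printoptions(precision=4,suppress=True)
robot.grip(.5); robot.move_straight([.469,-.147,.25],vel=.3)
robot.goto([.47,.2,.3],[PI,0,YAW+PI/2])
f=robot.grab_frame("top");W=cloud(f);save(f,"out.png")
hm=(W[...,2]>.084)&(W[...,2]<.105)&(W[...,1]<-.1)&(W[...,1]>-.4)&(W[...,0]<.65)&(W[...,0]>.35)
for b in blobs(hm): p=W[b];print(rect(p[:,:2]),b.sum(),np.median(p[:,2]),np.median(hsv(f)[b],axis=0))
st()
E
```

```text
(array([ 0.5343, -0.2625]), 58.99354553222656, 8.586584091186523, -7.030113220214844) 110 0.09746730420749787 [120.   4. 119.]
(array([ 0.4683, -0.1474]), 24.186630249023438, 11.949007034301758, -86.57588076591492) 55 0.09041191389043665 [ 12. 223. 165.]
 t=8.1 tcp [0.4706 0.1982 0.2993] F [ 0.3  0.3 -0.1] op 0.498
```

View pics/out.png

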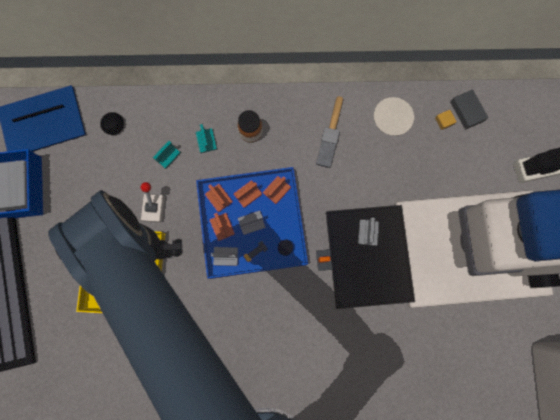

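The tray is fully out, with the fin at about (325,259), and the used coupon is upright at (369,232). I pick it and put it in the crate.

```bash
python3 - <<'E'
from h import *
pick([.5343,-.2625],np.radians(-7+90),.076)
f=robot.grab_frame("wrist");save(f,"w1.png")
place([.572,-.047],np.radians(7+90),.036)
travel([.5,-.25],YAW,.25)
f=robot.grab_frame("top");W=cloud(f);save(f,"c1.png",(190,100,420,320),3)
for w in webs(f,W,.047,.075,(.43,.71,-.11,.17)): print(*[np.round(x,3) for x in w])
E
```

```text
at grasp contact=False t=11.1 tcp [ 0.5348 -0.2631  0.0768] F [ 0.4 -0.   1. ] op 0.353
gripped t=11.4 tcp [ 0.5349 -0.263   0.077 ] F [-0.   0.4  4.4] op 0.094
lifted t=12.3 tcp [ 0.5335 -0.2616  0.2086] F [ 0.3 -0.1 -2.4] op 0.087
above t=13.2 tcp [ 0.5716 -0.0492  0.2099] F [-0.2 -1.3 -1.3] op 0.085
placed contact=True t=14.4 tcp [ 0.5718 -0.0466  0.0368] F [-0.5 -0.4  1.7] op 0.085
up t=15.6 tcp [ 0.5701 -0.0459  0.2088] F [-0.3  1.4 -0.9] op 0.350
[ 0.656 -0.037] 59.944 8.515 -41.771 [  8. 155. 142.] 89 0.058 [276.292 185.764]
[0.647 0.04 ] 59.381 9.582 -53.989 [  8. 153. 143.] 96 0.058 [246.333 189.948]
[0.637 0.116] 59.048 7.936 36.129 [  8. 155. 145.] 80 0.058 [215.95  194.162]
[ 0.571 -0.046] 59.852 8.021 7.338 [120.    9.  119.5] 82 0.059 [280.683 218.756]
[0.561 0.106] 59.906 7.738 22.346 [  8.  155.  148.5] 84 0.059 [219.607 224.095]
[0.57 0.03] 58.884 8.671 -71.78 [120.    9.  121.5] 90 0.058 [249.911 219.856]
[0.484 0.097] 59.1 7.762 88.791 [120.   8. 118.] 91 0.059 [222.418 254.582]
```

View pics/c1.png

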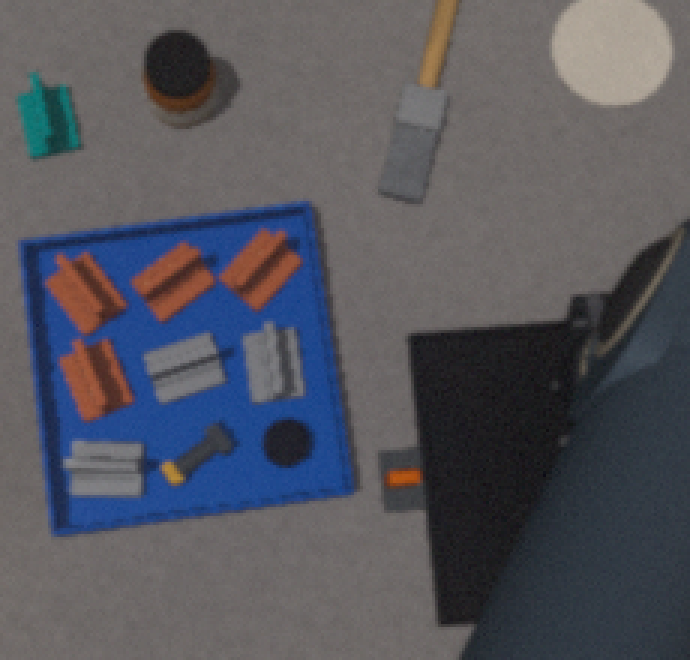

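View pics/w1.png

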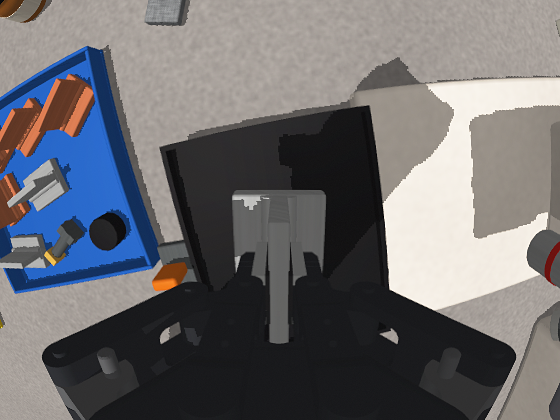

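The used coupon stands in the crate at crop (272,360), clear of its neighbours. Now the copper coupons, re-measured before each pick.

```bash
cat >> h.py <<'E'
TC=np.array([.476,-.262])
def cell(a,b): return TC+a*TX+b*TY
def cus(f,W,box=(.43,.71,-.11,.17)):
    return [w for w in webs(f,W,.047,.075,box) if w[4][0]<20 and w[4][1]>100 and w[5]>40]
def traywebs(f,W): return [w for w in webs(f,W,.088,.115,(.36,.62,-.36,-.165)) if w[5]>30]
def cu_cycle(k,target):
    f=robot.grab_frame("top");W=cloud(f);c=cus(f,W)
    for w in c: print("cu",np.round(w[0],3),np.round(w[1:4],1))
    w=min(c,key=lambda w:np.hypot(*(w[0]-k)))
    assert 54<w[1]<66 and w[2]<13, "odd web"
    s=pick(w[0],np.radians(w[3]+90),.036)
    assert s["opening"]>.06
    f=robot.grab_frame("top");W=cloud(f)
    for t in traywebs(f,W): print("tray web",np.round(t[0],3),np.round(t[1:4],1),np.round(t[6],3))
    place(target,YAW,.076)
E
python3 - <<'E'
from h import *
cu_cycle([.656,-.037],cell(.07,-.042))
cu_cycle([.647,.04],cell(0,-.042))
f=robot.grab_frame("wrist");save(f,"w2.png")
E
```

```text
cu [ 0.656 -0.037] [ 59.6   8.2 -42.6]
cu [0.647 0.04 ] [ 59.5   9.  -53.7]
cu [0.637 0.116] [59.9  7.8 36.7]
cu [0.561 0.106] [59.8  8.  22.7]
at grasp contact=False t=20.0 tcp [ 0.6564 -0.0368  0.037 ] F [ 0.2 -0.5  0.4] op 0.350
gripped t=20.3 tcp [ 0.6567 -0.0366  0.0373] F [ 0.9 -0.8  4.7] op 0.081
lifted t=21.3 tcp [ 0.6545 -0.0363  0.2083] F [ 0.7  0.6 -2.1] op 0.083
above t=22.4 tcp [ 0.5504 -0.2966  0.2096] F [ 0.1 -0.  -2.2] op 0.080
placed contact=True t=23.5 tcp [ 0.5488 -0.2993  0.0773] F [0.6 0.1 4. ] op 0.085
up t=24.6 tcp [ 0.5473 -0.2975  0.2088] F [ 0.1  1.  -0.4] op 0.346
cu [0.646 0.039] [ 59.6   9.9 -52.4]
cu [0.637 0.116] [60.   7.9 36.9]
cu [0.578 0.085] [58.9  8.1 16.7]
at grasp contact=False t=27.3 tcp [0.6472 0.0393 0.037 ] F [0.6 0.8 1. ] op 0.352
gripped t=27.6 tcp [0.6473 0.0394 0.0373] F [0.2 0.7 4.6] op 0.082
lifted t=28.7 tcp [0.6451 0.0395 0.2083] F [ 0.3  0.6 -1.5] op 0.084
tray web [ 0.548 -0.3  ] [ 60.6   8.8 -86.1] 0.098
above t=30.1 tcp [ 0.4805 -0.3021  0.2098] F [-0.  -0.7 -2.8] op 0.082
placed contact=True t=31.2 tcp [ 0.4789 -0.3047  0.0772] F [-1.2 -0.5  3.6] op 0.085
up t=32.3 tcp [ 0.4778 -0.3021  0.2089] F [-0.   0.2 -0.8] op 0.352
```

View pics/w2.png

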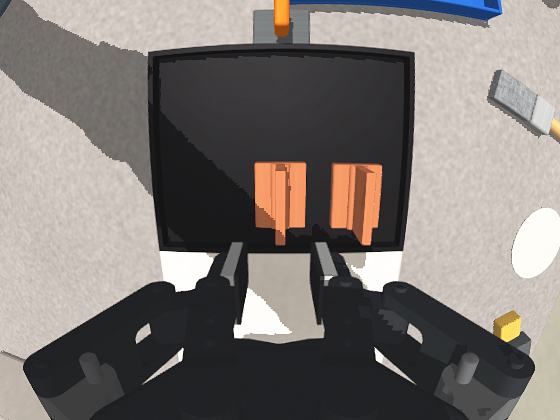

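Both coupons stand square in the tray. One copper coupon in the crate was knocked, so it's now at (0.578, 0.085), close to a steel one. I'll use a narrower jaw opening for that pick.

```bash
sed -i 's/def cu_cycle(k,target):/def cu_cycle(k,target,pre=.35):/; s/np.radians(w\[3\]+90),.036)/np.radians(w[3]+90),.036,pre)/' h.py; python3 - <<'E'
from h import *
cu_cycle([.578,.085],cell(.07,.042),.24)
cu_cycle([.637,.116],cell(0,.042))
robot.goto([.47,.15,.3],[PI,0,YAW+PI/2])
f=robot.grab_frame("top");W=cloud(f)
for t in traywebs(f,W): print("tray web",np.round(t[0],3),np.round(t[1:4],1),np.round(t[6],3))
save(f,"c2.png",(190,150,440,320),3)
f=robot.grab_frame("scene");save(f,"s2.png")
E
```

```text
cu [0.637 0.116] [60.5  8.  36.7]
cu [0.578 0.085] [59.   7.7 16.8]
at grasp contact=False t=35.5 tcp [0.5784 0.0846 0.0368] F [0.5 0.4 0.8] op 0.243
gripped t=35.7 tcp [0.5786 0.0848 0.0372] F [0.5 0.3 5.5] op 0.083
lifted t=36.8 tcp [0.5766 0.085  0.2086] F [ 0.9  0.3 -2.6] op 0.082
tray web [ 0.548 -0.3  ] [ 59.8   8.4 -86.3] 0.098
tray web [ 0.478 -0.304] [ 60.2   8.1 -85.9] 0.099
above t=38.3 tcp [ 0.5432 -0.2145  0.2095] F [-0.1  0.1 -1.8] op 0.082
placed contact=True t=39.4 tcp [ 0.5429 -0.2159  0.0771] F [-0.3  0.7  4. ] op 0.087
up t=40.4 tcp [ 0.5415 -0.2139  0.2089] F [-0.9 -0.7  0.4] op 0.352
cu [0.637 0.116] [59.8  7.9 36.9]
at grasp contact=False t=43.2 tcp [0.638  0.1158 0.0368] F [-0.4 -0.3 -0.7] op 0.352
gripped t=43.5 tcp [0.6383 0.1158 0.0372] F [ 0.6 -0.2  4.5] op 0.084
lifted t=44.5 tcp [0.6362 0.1161 0.2084] F [-0.1  0.1 -2.4] op 0.084
tray web [ 0.548 -0.3  ] [ 58.7   8.8 -85.5] 0.098
tray web [ 0.542 -0.215] [ 59.6   8.4 -85.7] 0.098
tray web [ 0.478 -0.305] [ 60.6   8.1 -86.2] 0.098
above t=46.0 tcp [ 0.4738 -0.2193  0.2098] F [-0.2  0.3 -1.4] op 0.080
placed contact=True t=47.0 tcp [ 0.4732 -0.2207  0.0771] F [-0.9 -1.2  5.9] op 0.079
up t=48.1 tcp [ 0.4718 -0.2186  0.209 ] F [-0.4 -0.1 -0.1] op 0.350
tray web [ 0.548 -0.3  ] [ 58.9   8.7 -86.6] 0.098
tray web [ 0.542 -0.215] [ 59.8   8.2 -86.1] 0.098
tray web [ 0.478 -0.305] [ 59.1   8.  -86.2] 0.099
tray web [ 0.472 -0.219] [ 59.    8.3 -86.3] 0.098
```

View pics/c2.png

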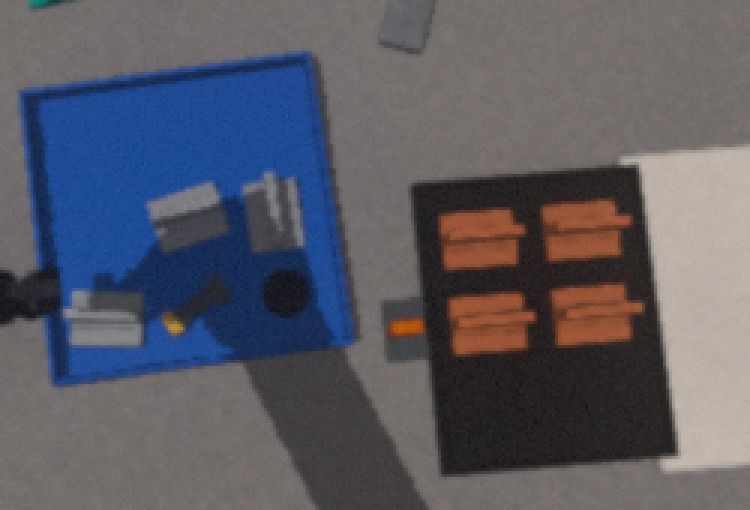

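View pics/s2.png

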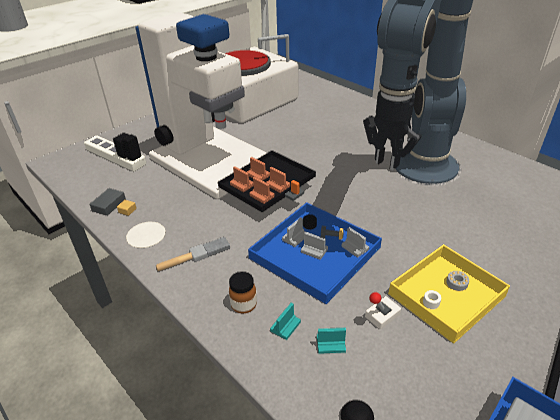

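All four coupons stand at the planned spots in the tray, and the crate keeps its three steel coupons, bolt and puck. Next is the bearing.

```bash
cat >> h.py <<'E'
def bearing(f,W,z,box):
    x0,x1,y0,y1=box
    m=(W[...,2]>z-.006)&(W[...,2]<z+.006)&(W[...,0]>x0)&(W[...,0]<x1)&(W[...,1]>y0)&(W[...,1]<y1)
    for b in blobs(m,60):
        p=W[b];(c,r)=cv2.minEnclosingCircle(p[:,:2].astype(np.float32)*1000);print("round",np.round(c,1),round(r,1),b.sum(),np.round(np.median(p[:,2]),4),np.median(hsv(f)[b],axis=0))
E
python3 - <<'E'
from h import *
robot.goto([.5,-.1,.27],[PI,0,YAW+PI/2])
f=robot.grab_frame("top");W=cloud(f);save(f,"b0.png",(70,220,180,325),5)
bearing(f,W,.024,(.36,.54,.27,.44));st()
E
```

```text
round [501.9 345.7] 19.9 122 0.027 [ 20.   35.  177.5]
round [404.1 356.3] 26.2 291 0.0239 [ 19.  47. 133.]
 t=50.6 tcp [ 0.5005 -0.0981  0.27  ] F [0.1 0.6 0.1] op 0.349
```

View pics/b0.png

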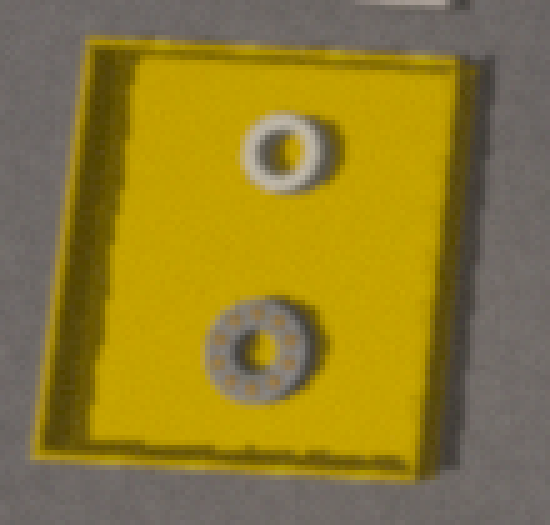

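The bearing shows its brass balls at crop (258,350), which is (0.404, 0.356) at the expected height and radius. Picking it.

```bash
python3 - <<'E'
from h import *
s=pick([.404,.356],np.radians(86),.017,.82,80)
f=robot.grab_frame("wrist");save(f,"w3.png")
f=robot.grab_frame("scene");save(f,"s3.png",(330,150,560,350),3)
E
```

```text
at grasp contact=False t=54.1 tcp [0.4047 0.3565 0.018 ] F [-0.6 -0.2  0.3] op 0.822
gripped t=54.4 tcp [0.4047 0.3567 0.019 ] F [-1.3 -2.3  9.9] op 0.581
lifted t=55.5 tcp [0.4032 0.3554 0.2088] F [-0.4 -0.2 -1.8] op 0.577
```

View pics/w3.png

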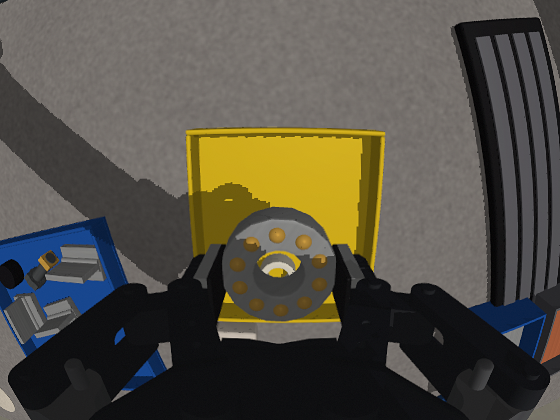

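View pics/s3.png

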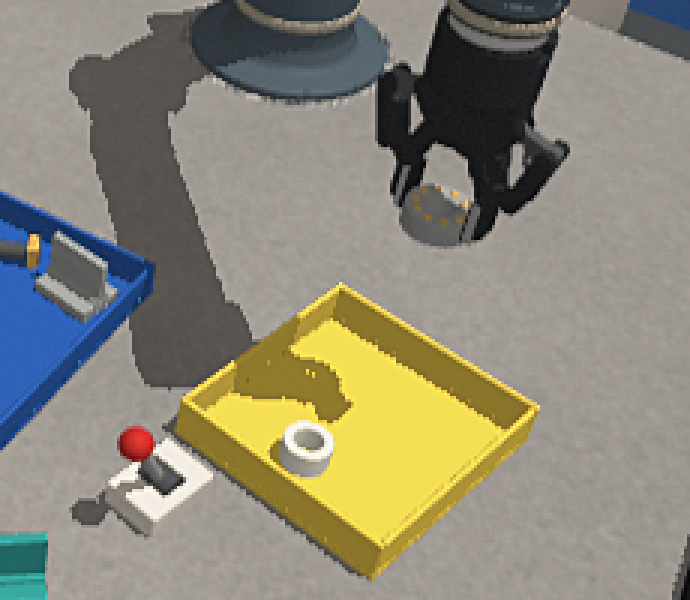

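The bearing is held level, so I place it.

```bash
python3 - <<'E'
from h import *
place(cell(-.07,0),YAW+PI/2,.057,.8)
robot.goto([.47,.12,.3],[PI,0,YAW+PI/2])
f=robot.grab_frame("top");W=cloud(f);save(f,"c4.png",(190,150,440,320),3)
for t in traywebs(f,W): print("tray web",np.round(t[0],3),np.round(t[1:4],1),np.round(t[6],3))
bearing(f,W,.063,(.37,.445,-.35,-.17))
hm=(W[...,2]>.084)&(W[...,2]<.105)&(W[...,1]<-.1)&(W[...,1]>-.17)&(W[...,0]<.55)&(W[...,0]>.4)
for b in blobs(hm): p=W[b];print("fin",rect(p[:,:2]),b.sum())
E
```

```text
above t=57.8 tcp [ 0.4068 -0.2659  0.2099] F [ 0.3  0.  -2. ] op 0.577
placed contact=True t=59.0 tcp [ 0.4064 -0.2671  0.059 ] F [-0.  -0.3  5.3] op 0.575
up t=60.0 tcp [ 0.4052 -0.265   0.209 ] F [-0.3  0.6  0.1] op 0.802
tray web [ 0.548 -0.302] [ 59.9   8.2 -86.3] 0.098
tray web [ 0.542 -0.216] [ 59.    8.1 -85.9] 0.098
tray web [ 0.478 -0.305] [ 58.3   8.1 -86.4] 0.098
tray web [ 0.473 -0.221] [ 60.7   8.1 -86.5] 0.098
round [ 406.3 -265.9] 26.0 305 0.0642 [ 17.  22. 125.]
fin (array([ 0.46837231, -0.14987564]), 24.14983367919922, 12.054457664489746, -89.0122920870781) 56
```

View pics/c4.png

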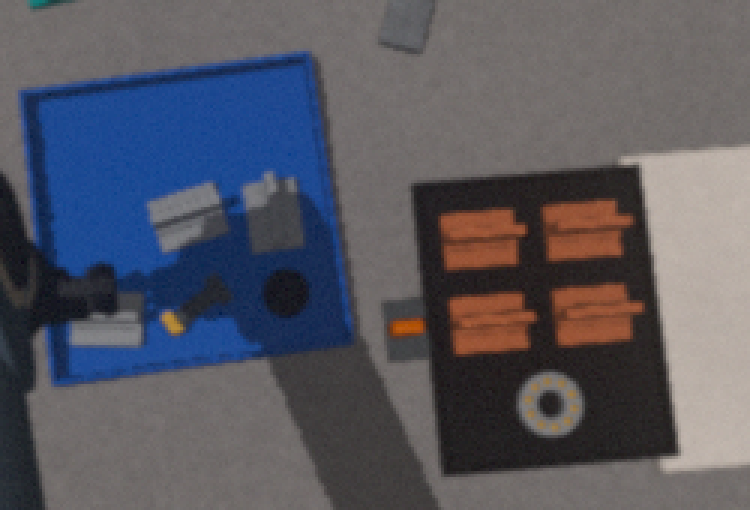

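The bearing lies flat and the coupons are in order. Now I slide the tray home.

```bash
python3 - <<'E'
from h import *
robot.grip(.5); fin=np.array([.4684,-.1488])
travel(fin,YAW); st()
robot.move_straight([*fin,.12],vel=.3)
print(robot.move_straight([*fin,.075],vel=.12,contact_N=15))
robot.grip(0,80);s=st("grip");p=s["tcp_pos"]
e=p.copy();e[:2]-=TY*.182
print(robot.move_straight(e,vel=.08,contact_N=25));s2=st("in");print((s2["tcp_pos"]-p)[:2]@TY)
robot.grip(.5);s=st("rel")["tcp_pos"]
robot.move_straight([s[0],s[1],.2],vel=.25)
robot.goto([.45,.0,.27],[PI,0,YAW+PI/2])
f=robot.grab_frame("top");W=cloud(f);save(f,"home.png",(300,150,560,330),3)
hm=(W[...,2]>.084)&(W[...,2]<.105)&(W[...,1]<-.29)&(W[...,1]>-.345)&(W[...,0]<.55)&(W[...,0]>.4)
for b in blobs(hm,20): p=W[b];print("fin?",rect(p[:,:2]),b.sum(),np.median(hsv(f)[b],axis=0))
save(robot.grab_frame("scene"),"home_s.png",(100,80,380,280),2.8)
st()
E
```

```text
t=63.4 tcp [ 0.4691 -0.1476  0.2101] F [0.6 0.7 0.6] op 0.500
False
grip t=64.7 tcp [ 0.469  -0.1489  0.076 ] F [-0.7  1.1  6.1] op 0.125
True
in t=66.7 tcp [ 0.4806 -0.3154  0.076 ] F [-0.4  2.4  4.6] op 0.126
-0.16687847001447975
rel t=67.1 tcp [ 0.4805 -0.3144  0.0755] F [0.6 0.1 1.2] op 0.504
fin? (array([ 0.48016846, -0.31771307]), 26.010425567626953, 11.84617805480957, -83.72173929214478) 57 [ 12. 224. 154.]
 t=69.0 tcp [ 0.4502 -0.0014  0.2696] F [-0.3  0.4  0.6] op 0.499
```

View pics/home.png

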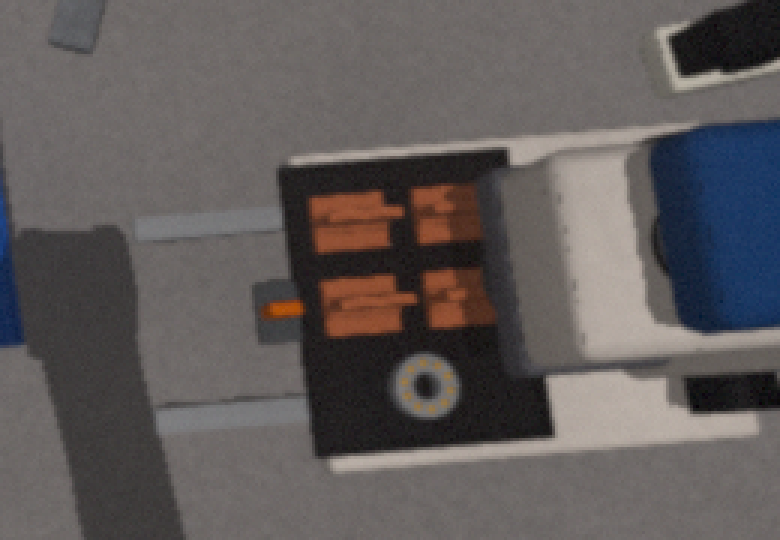

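View pics/home_s.png

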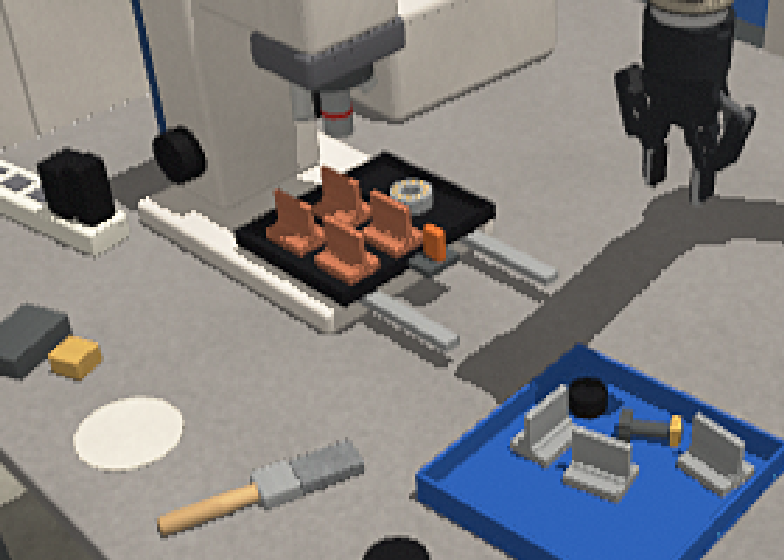

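The tray is home: the fin is about 170 mm from the fully-out position, with all five items in place. I give it a gentle nudge against the stop to confirm, then throw the lamp.

```bash
python3 - <<'E'
from h import *
robot.grip(0,40)
fin=np.array([.4804,-.3168]); a=fin+TY*.045
travel(a,YAW,.2); robot.move_straight([*a,.074],vel=.25)
e=fin+TY*.010
print(robot.move_straight([*e,.074],vel=.05,contact_N=14)); s=st("nudge"); print("gap along y",(s["tcp_pos"][:2]-fin)@TY)
robot.move_straight([*a,.074],vel=.2); robot.move_straight([*a,.22],vel=.3)
robot.goto([.5,-.05,.27],[PI,0,YAW+PI/2])
f=robot.grab_frame("top");W=cloud(f);H=hsv(f)
hm=(W[...,2]>.084)&(W[...,2]<.105)&(W[...,1]<-.29)&(W[...,1]>-.345)&(W[...,0]<.55)&(W[...,0]>.4)
for b in blobs(hm,20): p=W[b];print("fin?",rect(p[:,:2]),b.sum())
m=((H[...,0]<8)|(H[...,0]>172))&(H[...,1]>150)&(W[...,2]>.06)&(W[...,1]>.2)&(W[...,1]<.35)
for b in blobs(m,10): p=W[b];print("ball",rect(p[:,:2]),b.sum(),np.median(p[:,2]),p[:,2].max(),np.argwhere(b).mean(0)[::-1])
for n in("scene",): save(robot.grab_frame(n),"lamp0.png",(330,250,460,350),6)
E
```

```text
True
nudge t=71.8 tcp [ 0.4791 -0.2936  0.0742] F [0.6 0.4 0.5] op 0.000
gap along y 0.023254510244742888
fin? (array([ 0.48014276, -0.3169118 ]), 25.819734573364258, 12.009886741638184, -86.2721312046051) 56
ball (array([0.64815149, 0.28242691]), 20.086288452148438, 20.05031394958496, -0.2737274169921875) 67 0.10093687225567412 0.10693430012829198 [145.08955224 186.91044776]
```

View pics/lamp0.png

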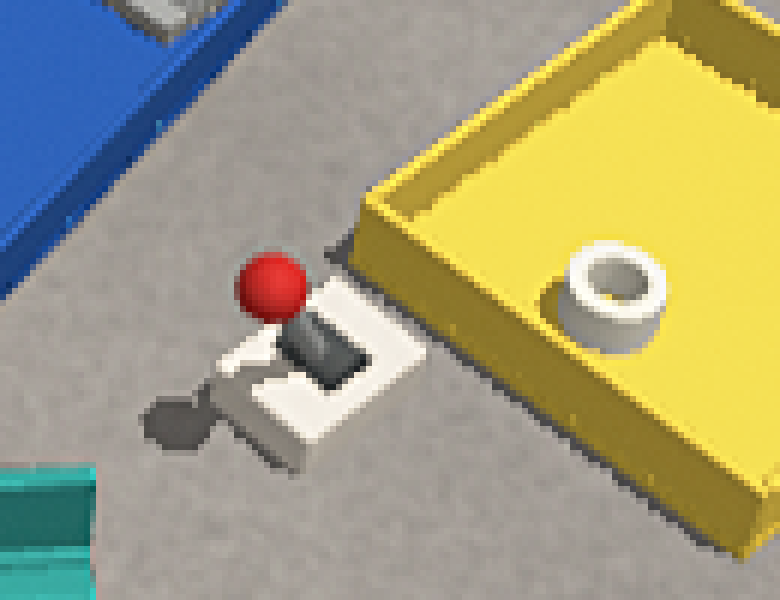

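The nudge met the stop without any visible movement. The ball leans towards world +x, so I push it towards world -x.

```bash
cat >> h.py <<'E'
LB=np.array([.612,.287]); LD=np.array([-np.cos(np.radians(4.2)),np.sin(np.radians(4.2))])
E
python3 - <<'E'
from h import *
line=lambda s: LB+LD*s
a=line(-.085); z=.086
yaw=travel(a,np.radians(86),.22)
robot.move_straight([*a,z],vel=.25,contact_N=10);st("beside")
e=line(.028)
print(robot.move_straight([*line(-.05),z],vel=.1,contact_N=20));st()
print(robot.move_straight([*e,z],vel=.06,contact_N=12));s=st("pushed");print("along",(s["tcp_pos"][:2]-LB)@LD)
b=line(-.06);robot.move_straight([*b,z],vel=.2);robot.move_straight([*b,.25],vel=.3)
robot.goto([.5,-.05,.27],[PI,0,YAW+PI/2])
f=robot.grab_frame("top");W=cloud(f);H=hsv(f)
m=((H[...,0]<8)|(H[...,0]>172))&(H[...,1]>150)&(W[...,2]>.06)&(W[...,1]>.2)&(W[...,1]<.35)
for b in blobs(m,10): p=W[b];print("ball",rect(p[:,:2]),b.sum(),np.median(p[:,2]),p[:,2].max())
for n in("scene",): save(robot.grab_frame(n),"lamp1.png",(330,250,460,350),6)
st()
E
```

```text
beside t=75.8 tcp [0.6981 0.2803 0.0879] F [ 0.4 -0.4  0.4] op -0.000
False
 t=76.3 tcp [0.6626 0.2838 0.0875] F [ 0.2 -0.8 -0.9] op -0.005
True
pushed t=77.3 tcp [0.5985 0.288  0.0864] F [ 1.9 -0.5  1.4] op -0.004
along 0.013501979355649217
ball (array([0.57304718, 0.28987958]), 21.742414474487305, 18.823774337768555, -6.3615875244140625) 71 0.10099339026626314 0.10861164858505692
 t=80.0 tcp [ 0.5009 -0.0487  0.2698] F [-0.1  0.   0.5] op 0.002
```

View pics/lamp1.png

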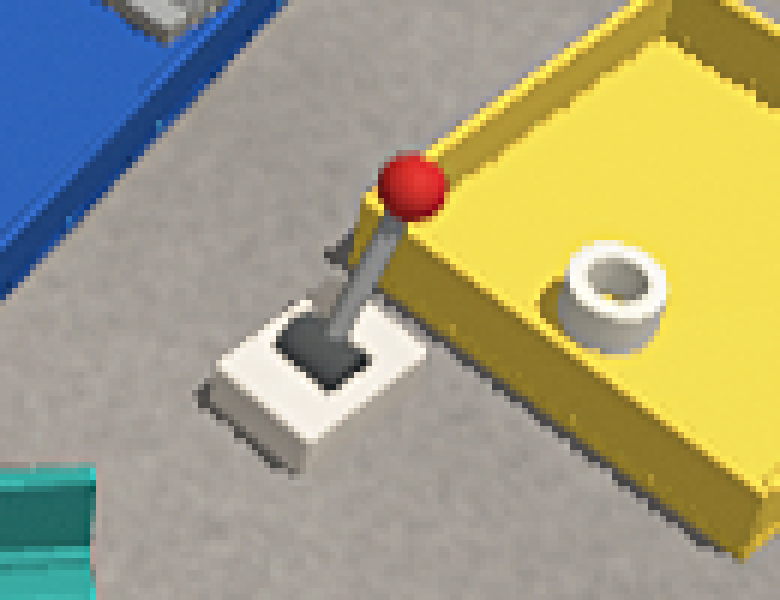

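The ball is 39 mm past the pivot (38 mm expected), and the push ended on a hard stop. One last overall look, then hand in.

```bash
python3 - <<'E'
from h import *
robot.goto([.45,.1,.3],[PI,0,YAW+PI/2])
f=robot.grab_frame("top");W=cloud(f);save(f,"final.png")
for w in webs(f,W,.047,.075,(.43,.71,-.11,.17)): print("crate",[np.round(x,3) for x in w[:5]])
bearing(f,W,.063,(.38,.47,-.46,-.36))
save(robot.grab_frame("scene"),"final_s.png")
robot.close_job()
E
```

```text
crate [array([ 0.572, -0.046]), np.float64(60.057), np.float64(8.075), np.float64(7.069), array([120.,  12., 121.])]
crate [array([0.571, 0.027]), np.float64(58.922), np.float64(8.523), np.float64(-72.615), array([115.,  12., 125.])]
round [ 417.7 -433.1] 26.5 307 0.0636 [ 17.  20. 121.]
the job is handed in; nothing more can be done
```

View pics/final_s.png

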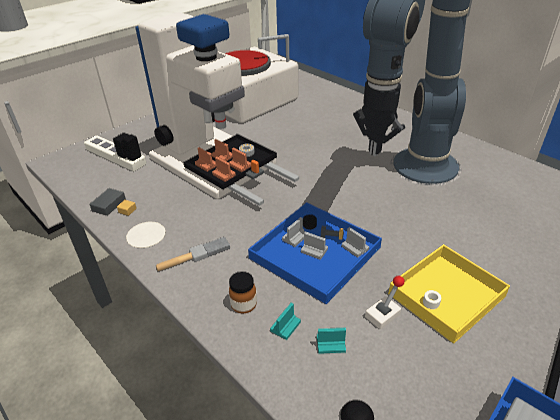

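The job is done and handed in after about 81 s of robot time, in the order you asked; `close_job()` gives no verdict.

- **What I did:** I pulled the tray fully out and put the used steel coupon in a free spot on the crate floor. All four copper coupons and the bearing went into the tray. Then I slid the tray home and threw the lamp switch last. One copper coupon was knocked aside partway through, so I measured it again and picked it from its new place.
- **Tray:** it is home against its stop, with the handle about 170 mm from its fully-out position. A 14 N nudge moved it less than 1 mm. In the final view the four coupons stand upright in it and the bearing lies flat.
- **Lamp:** the ball is 39 mm past the pivot, where fully on should give 38 mm, and it stopped against a hard stop.
- **Crate and basket:** the three steel coupons, the bolt and the puck are in the crate, and the bush is in the basket.
- **Not fully measured:** the last height check picked up only two of the three steel coupons, because the arm probably hid the third from above. It is visible and upright in the final scene picture. The head hides parts of the two rear copper coupons from above, so after the tray went home I checked those only in the scene camera.

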